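# Set out the colour bar from behind the frit containers

### The arm

A 6-joint arm with a two-finger parallel gripper is mounted at the origin on the work surface. World frame = base frame: x ahead of the robot, y to its left, z up, the work surface at z = 0. Lengths are in m, angles in rad, forces in N, time in s.
With the tool pointing down it reaches from about 0.325 to 0.775 m from the base axis. Payload 5.5 kg.
Tool frame: the origin (TCP) lies between the finger pads; the fingertips stand 8 mm ahead of it and the grasp point (between the pads) lies 11 mm behind it (arm.tips_ahead is the distance from the TCP to the fingertips, in m); z points along the fingers, y is the line along which they close (so a half turn about z gives the same grasp; the last joint's range is limited). The gripper opens to 88 mm and grips with 3 to 60 N. Pads are 20 mm wide; open, the fingers measure 115 mm over their backs; the gripper's body (75 mm by 178 mm) begins 61 mm behind the grasp point.
Start: joints at [-1.322, 0.091, 1.231, -0, 1.82, -0.057], TCP at [0.181, -0.572, 0.231] pointing down, gripper open.
Joint ranges: [-2.87, 2.87], [-0.86, 2.18], [0.17, 2.46], [-1.51, 4.65], [0.06, 2.69], [-2.65, 2.65]. Speed limits (rad/s): [2.57, 2.57, 3.01, 3.14, 3.14, 3.14].

### API

Orientations are given as a 3x3 rotation matrix whose columns are the frame's x, y, z axes.
In Python, from workcell import arm, effector, capture gives the robot as it stands. The module is installed in compiled form; this text tells all that it offers. Calls block until the motion is done:
- arm.reach(position, orientation): joint-space move of the TCP to a pose.
- arm.move_linear(position, attitude=None, max_speed=0.15, stop_force=None): straight line of the TCP; attitude=None keeps the orientation; max_speed is the mean speed in m/s. With stop_force (N) it stops when the force on the tool has changed by that much, and returns True; else False.
- arm.move_joints(angles): joint-space move.
- effector.set_gripper(opening, strength=None): finger opening in m; strength is the grip in N (None keeps the last); returns when the fingers have stopped.
- arm.dwell(seconds).
- arm.solve_ik(position, orientation): joint angles nearest the present ones, or None.
- arm.get_obs(): the state.
- capture(name): name is "side" or "top"; returns a dict with "frame" (480x640x3 uint8, red, green, blue), "range_z" (480x640 float32, m along the optical axis (not along the pixel's ray), 0 where there is no reading), "fx", "fy", "cx", "cy" (pixels), "R" (3x3) and "t" (3): a world point X has camera coordinates R X + t. Camera axes: x right, y down, z forward; pixel columns grow to the right and rows downward; lengths in m; the calibration is good to about 2 mm. A picture is of the moment at which its call begins.
A pose or a line that the arm cannot do raises arm.PlanningError and nothing moves.
- arm.sign_off(): hands the job in; it is judged then, once.
The state is a dict: "time_s": time; "joint_positions": joint angles; "joint_vel": joint speeds; "tau": joint torques, N m; "ee_pos": TCP position; "tool_rot": TCP orientation; "force": force on the tool from outside, world axes, zero at the start; "ft_torque": the same for the moment, N m; "gripper_width": finger opening in m; "gripper_force": force on a finger pad.
Only numpy, scipy, OpenCV 4.12 (cv2) and the standard library are available. Lean on these libraries where they do the work, as an engineer would, in place of code of your own. Each camera call takes 0.05 s, during which the arm holds its last target. There are 200 camera calls.

### The job

The glass colour bar at the back of the steel tray is needed for the kiln: first stand the jar, the tin and the sifter that crowd it on the cork board, all three, then lay the bar, centred, in the notches of the pale kiln setter. After that stand each container back in the tray on the very spot where it stood before. Keep the containers upright, set everything down without dropping it, and leave the bowl, the paddle and the jacks where they are.

Things in the scene. Friction and masses are not known exactly. Their poses are not given: they have to be found in the camera images.
- bar: The colour bar: solid teal glass rod, 30 mm diameter, 170 mm long, about 0.3 kg, lying level. Origin at its middle, on its axis; its y axis runs along the rod (either end may lead; it may roll about y). At the start it lies in the two notched rests at the back of the tray; the three containers stand 7 to 13 mm in front of it.
- jar: Wide round jar, white plastic with a steel screw lid: body 58 mm diameter, lid 62 mm diameter from 81 to 102 mm height; 102 mm tall, about 0.3 kg. Origin at the centre of its underside, z up. Stands in the front row of the tray at the start.
- tin: Square tin with a small round press-in lid: 54 x 54 mm, straight sides up to 94 mm, round lid up to 98 mm, about 0.36 kg. Origin at the centre of its underside, z up, x and y square to its sides. Stands in the front row of the tray at the start, nearly square to it.
- sifter: Tall round steel sifter with a pierced top: straight cylinder 54 mm diameter, 112 mm tall, about 0.28 kg. Origin at the centre of its underside, z up. Stands in the front row of the tray at the start.
- tray: Dark steel tray, fixed: 160 mm (x) by 240 mm (y), floor 5 mm above the table, rim 14 mm high. Origin: centre of underside; x points to its back. The containers stand in a row at x about -34 mm, y about -70, 0, 70 mm, in any order. Two wooden notched rests at x = 20, y = -42 and 42 mm (34 x 14 mm, 26 mm high) carry the bar along y, its axis 36 mm above the table, 55 mm from the inner back rim.
- board: Flat cork board on the table to one side (left or right), fixed: 290 mm (its x) by 150 mm (its y), 12 mm thick. Origin at the centre of its underside, z up. The side area on which the containers are stood meanwhile.
- setter: Kiln setter, a pale refractory slab on the table to the other side, fixed: 90 mm (its x) by 200 mm (its y), 16 mm thick, with two notched posts at x = 0, y = -42 and +42 mm (each 34 mm by 14 mm, tips 37 mm above the table). Origin at the centre of its underside. A bar laid in the notches lies along y, its axis 47 mm above the table, 31 mm above the slab.
- bowl: Finished teal glass bowl, 130 mm across, 50 mm high, standing beyond the tray; a bystander. Origin at the centre of its underside.
- paddle: Wooden paddle lying flat between robot and tray: blade 90 x 70 x 12 mm, round handle, 243 mm overall, up to 16 mm high; a bystander. Origin on its underside 15 mm from the blade; x along it towards the blade.
- jacks: Steel glassblower's jacks (large sprung tongs) lying flat beyond the tray, 295 mm long, 56 mm wide, 12 mm high; a bystander. Origin on the underside between the arms; x along them towards the blade tips.
Not all that is in view belongs to the job. What is shaped like the jar but red is not meant.

How it is judged:
By the outcome, as a careful person would: the job done as asked, in the order asked, and still so for the second after the job is handed in, with the robot touching nothing.
It also fails if it takes over 144 s, if anything falls off the work surface, if the arm or the gripper's body presses on something with over 40 N, if the wrist force passes 120 N, or if a joint passes its speed limit or range.

## Working session

There is one attempt and no reset: what is moved stays moved. The work goes in short steps, each a Python script; the robot and the scene stay as the last script left them, time stands still between calls to the robot, and variables do not carry over. Pictures are saved under pics/ and viewed, at most 14 in all, crops included, and the job is handed in when it is done.

```bash
mkdir -p pics; python3 - <<'E'
from workcell import arm,effector,capture
import cv2,pickle
for n in("top","side"):
    d=capture(n); pickle.dump(d,open(n+'0.pkl','wb')); cv2.imwrite(f'pics/{n}0.png',d['frame'][...,::-1])
    print(n,d['fx'],d['cx'],d['cy'],d['R'],d['t'])
print(arm.get_obs()['time_s'],arm.tips_ahead)
E
```

```text
top 611.6414023521137 308.71539405914854 246.33723995817218 [[-0.00381043 -0.99997936 -0.00517215]
 [-0.98989441  0.00450509 -0.14173483]
 [ 0.14175521  0.00457981 -0.98989115]] [0.00619161 0.56506479 1.40980898]
side 559.1378538362048 323.8424408954879 239.59298283486547 [[-0.94472826 -0.32716936 -0.02118296]
 [-0.19706483  0.61830187 -0.76083392]
 [ 0.26201901 -0.7146069  -0.64860082]] [0.52049302 0.14843803 1.01195604]
0.1 0.008
```

View pics/top0.png

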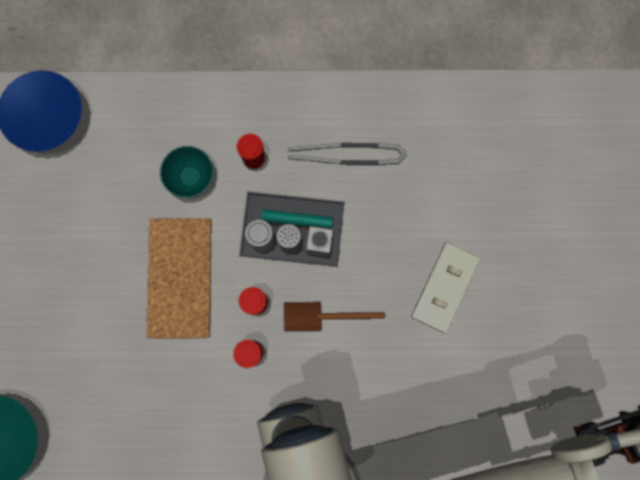

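View pics/side0.png

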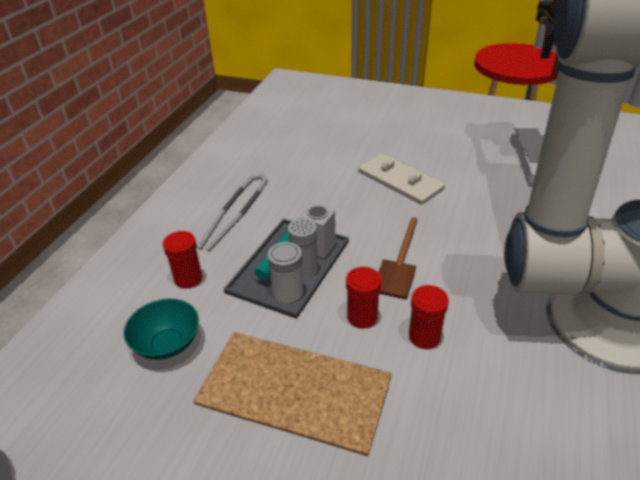

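The top view shows the jar at (258,234), sifter (288,237), tin (320,240) and bar (297,219), with the board at (180,278) on the left and the setter at (446,287) on the right. Possible mix-ups: red jars at (251,150), (253,300) and (248,353); the other teal things are the bowl at (187,172) and round objects at the left edge. I choose the white/steel jar and the rod in the tray.

```bash
cat > h.py <<'E'
import numpy as np,cv2,pickle
def cloud(d):
    v,u=np.mgrid[0:480,0:640]; z=d['range_z'].astype(float)
    c=np.stack([(u-d['cx'])/d['fx']*z,(v-d['cy'])/d['fy']*z,z],-1)
    P=(c-d['t'])@d['R']; P[z==0]=np.nan
    return P
def proj(d,X):
    c=d['R']@np.asarray(X)+d['t']; return d['fx']*c[0]/c[2]+d['cx'],d['fy']*c[1]/c[2]+d['cy']
def at(d,u,v,z):
    "pixel ray meets the plane at height z"
    r=d['R'].T@np.array([(u-d['cx'])/d['fx'],(v-d['cy'])/d['fy'],1]); o=-d['R'].T@d['t']
    return o+r*(z-o[2])/r[2]
E
python3 - <<'E'
from h import *
d=pickle.load(open('top0.pkl','rb'));P=cloud(d);f=d['frame'].astype(int)
s=pickle.load(open('side0.pkl','rb'));
a=cv2.resize(d['frame'][180:280,230:355],None,fx=6,fy=6,interpolation=cv2.INTER_CUBIC);cv2.imwrite('pics/c1.png',a[...,::-1])
a=cv2.resize(d['frame'][235:340,405:490],None,fx=5.5,fy=5.5,interpolation=cv2.INTER_CUBIC);cv2.imwrite('pics/c2.png',a[...,::-1])
for n,(u,v) in dict(jar=(258,234),sifter=(288,237),tin=(320,240),bar=(297,219),board=(180,278),setter=(446,287),red1=(251,150),red2=(253,300),red3=(248,353),table=(380,280),floor=(330,258)).items():
    print(n,P[v,u].round(3))
# top blobs by height window, dome
Z=P[...,2]
for n,(u0,u1,v0,v1,za,zb) in dict(jar=(240,275,215,252,.095,.117),sifter=(274,303,222,254,.105,.127),tin=(304,338,222,260,.088,.107),setter=(405,490,235,340,.010,.022),board=(140,220,210,345,.006,.017)).items():
    m=np.zeros((480,640),np.uint8);m[v0:v1,u0:u1]=1
    m&=((Z>za)&(Z<zb)).astype(np.uint8); q=P[m>0]
    r=cv2.minAreaRect((q[:,:2]*1000).astype(np.float32)); c,rad=cv2.minEnclosingCircle((q[:,:2]*1000).astype(np.float32))
    print(n,len(q),q.mean(0).round(4),np.median(q[:,2]).round(4),'rect',np.round(r[0],1),np.round(r[1],1),round(r[2],1),'circ',np.round(c,1),round(rad,1))
m=(f[...,1]-f[...,0]>50)&(f[...,2]-f[...,0]>40);m[:205]=0;m[240:]=0;m[:,:245]=0;m[:,345:]=0
q=P[m];r=cv2.minAreaRect((q[:,:2]*1000).astype(np.float32));print('bar',len(q),q.mean(0).round(4),np.nanmax(q[:,2]),r)
E
```

```text
jar [0.584 0.118 0.109]
sifter [0.575 0.05  0.122]
tin [ 0.571 -0.022  0.102]
bar [0.629 0.031 0.053]
board [0.494 0.314 0.011]
setter [ 0.469 -0.324  0.012]
red1 [0.783 0.137 0.103]
red2 [0.435 0.129 0.105]
red3 [0.318 0.139 0.099]
table [ 0.487 -0.167  0.005]
floor [ 0.542 -0.048  0.   ]
jar 595 [0.5861 0.1182 0.1076] 0.1077 rect [586.5 118.8] [61.3 60. ] 1.1 circ [586.8 118.8] 31.8
sifter 438 [0.5774 0.0498 0.1174] 0.1173 rect [577.8  49.9] [52.4 49.6] 0.8 circ [578.4  51. ] 27.5
tin 514 [ 0.5717 -0.0195  0.1005] 0.1007 rect [572.8 -19.9] [54.  54.9] 81.1 circ [572.2 -20.1] 36.6
setter 2806 [ 0.4678 -0.3207  0.0163] 0.0164 rect [ 471.7 -317.6] [129.5 210.7] 54.0 circ [ 468.6 -321.8] 108.3
board 6909 [0.4945 0.3178 0.0119] 0.012 rect [502.3 315.3] [324.3 193. ] 1.8 circ [500.3 317.7] 182.9
bar 681 [0.631  0.0328 0.0492] 0.06282359487961728 ((631.7010498046875, 33.523033142089844), (167.61500549316406, 25.196081161499023), 83.75445556640625)
```

View pics/c1.png

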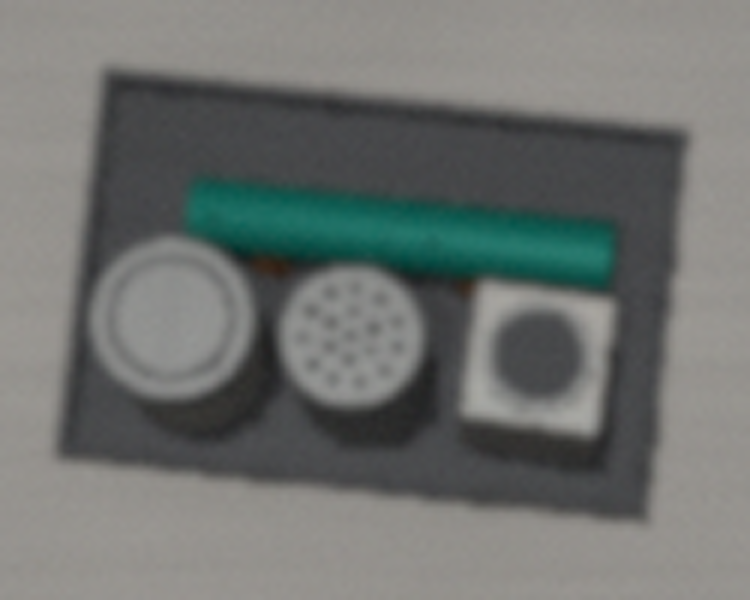

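View pics/c2.png

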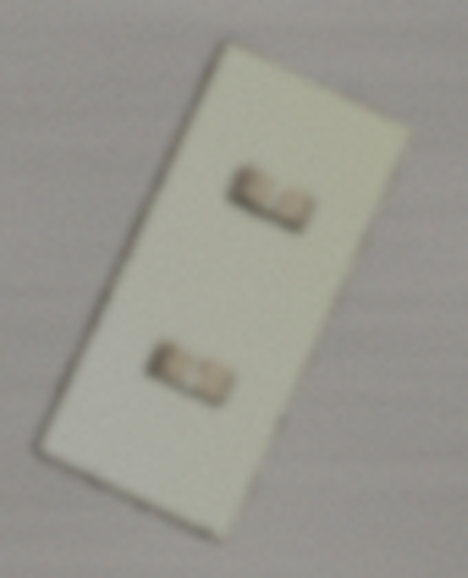

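The crop confirms the choice: grey-lidded jar centred at (174,319), pierced sifter at (352,336), tin corners around (475,280)-(602,438) and the teal rod behind them. The second crop shows the setter with its two notched posts.

```bash
cat > m.py <<'E'
from h import *
d=pickle.load(open('top0.pkl','rb'))
c1=lambda x,y,z:at(d,(x+.5)/6-.5+230,(y+.5)/6-.5+180,z)
c2=lambda x,y,z:at(d,(x+.5)/5.506-.5+405,(y+.5)/5.5-.5+235,z)
T=np.array([c1(*p,.014) for p in[(107,72),(688,130),(648,520),(60,457)]]) #BL BR FR FL
tray=T.mean(0); ty=(T[0]-T[1]+T[3]-T[2]);tyaw=np.arctan2(-ty[0],ty[1])
print('tray',tray[:2].round(4),np.degrees(tyaw),[np.linalg.norm(T[i]-T[i-1]).round(4) for i in range(4)])
Rz=lambda a:np.array([[np.cos(a),-np.sin(a),0],[np.sin(a),np.cos(a),0],[0,0,1]])
jar=c1(174,319,.107);sif=c1(352,336,.117)
K=np.array([c1(*p,.099) for p in[(475,280),(618,295),(602,438),(460,420)]]);tin=K.mean(0)
e=K[0]-K[1]+K[3]-K[2]; f=K[0]-K[3]+K[1]-K[2]
print('tin',tin.round(4),np.degrees([np.arctan2(-e[0],e[1]),np.arctan2(f[1],f[0])]),[np.linalg.norm(K[i]-K[i-1]).round(4) for i in range(4)])
S=np.array([c2(*p,.016) for p in[(230,42),(410,130),(225,540),(38,447)]]);setter=S.mean(0)
sv=S[0]-S[3]+S[1]-S[2];syaw=np.arctan2(-sv[0],sv[1]);sw=S[0]-S[1]+S[3]-S[2]
print('setter',setter.round(4),np.degrees([syaw,np.arctan2(sw[1],sw[0])]),[np.linalg.norm(S[i]-S[i-1]).round(4) for i in range(4)])
p1=c2(272,197,.035);p2=c2(192,372,.035);print('posts mid',((p1+p2)/2).round(4),np.linalg.norm(p1-p2))
# bar: ends at silhouette, axis height
b1=c1(187,207,.036);b2=c1(615,250,.036);bar=(b1+b2)/2
print('bar',b1,b2,np.linalg.norm(b1-b2),np.degrees(np.arctan2(-(b1-b2)[0],(b1-b2)[1])))
for n,q in dict(jar=jar,sif=sif,tin=tin,bar=bar).items(): print(n,q.round(4),'in tray',(Rz(tyaw).T@(q-tray))[:2].round(4))
E
cat > o.py <<'E'
from m import *
s=pickle.load(open('side0.pkl','rb'));im=cv2.resize(s['frame'],None,fx=4,fy=4,interpolation=cv2.INTER_CUBIC)[...,::-1].copy()
def L(pts,col,cl=True):
    q=np.array([[ (a+.5)*4-.5 for a in proj(s,p)] for p in pts]);cv2.polylines(im,[q.round().astype(np.int32)],cl,col,1,cv2.LINE_AA)
th=np.linspace(0,6.283,60)
ring=lambda c,r,z:[(c[0]+r*np.cos(t),c[1]+r*np.sin(t),z) for t in th]
L(ring(jar,.031,.107),(0,0,255));L(ring(jar,.029,.005),(0,0,255));L(ring(sif,.027,.117),(0,0,255));L(ring(sif,.027,.005),(0,0,255))
L(K,(0,0,255));R=Rz(tyaw)
L([tray*[1,1,0]+R@[a*.08,b*.12,.014] for a,b in[(1,1),(1,-1),(-1,-1),(-1,1)]],(0,255,255))
L([b1,b2],(255,0,255));R=Rz(syaw)
L([setter*[1,1,0]+R@[a*.045,b*.1,.016] for a,b in[(1,1),(1,-1),(-1,-1),(-1,1)]],(0,0,255))
for y in(-.042,.042):L([setter*[1,1,0]+R@[a*.017,y+b*.007,.037] for a,b in[(1,1),(1,-1),(-1,-1),(-1,1)]],(0,0,255))
cv2.imwrite('pics/o1.png',np.vstack([im[780:1260,900:1460],]));cv2.imwrite('pics/o2.png',im[580:840,1400:1800])
w=np.zeros((480+260,560,3),np.uint8)
E
python3 o.py
```

```text
tray [0.6128 0.0439] -6.256876403585234 [np.float64(0.1591), np.float64(0.2379), np.float64(0.1603), np.float64(0.2374)]
tin [ 0.5728 -0.0208  0.099 ] [-6.94531128 -6.53825515] [np.float64(0.0541), np.float64(0.0547), np.float64(0.0552), np.float64(0.0542)]
setter [ 0.4692 -0.3225  0.016 ] [-116.46507589   63.09019136] [np.float64(0.1972), np.float64(0.0864), np.float64(0.197), np.float64(0.0885)]
posts mid [ 0.4694 -0.3208  0.035 ] 0.08341330299673713
bar [0.64431729 0.11852159 0.036     ] [ 0.62604707 -0.05226325  0.036     ] 0.17175932309426709 -6.106163406382069
jar [0.5872 0.1171 0.107 ] in tray [-0.0335  0.07  ]
sif [0.5788 0.0494 0.117 ] in tray [-0.0345  0.0018]
tin [ 0.5728 -0.0208  0.099 ] in tray [-0.0327 -0.0687]
bar [0.6352 0.0331 0.036 ] in tray [ 0.0234 -0.0083]
```

View pics/o1.png

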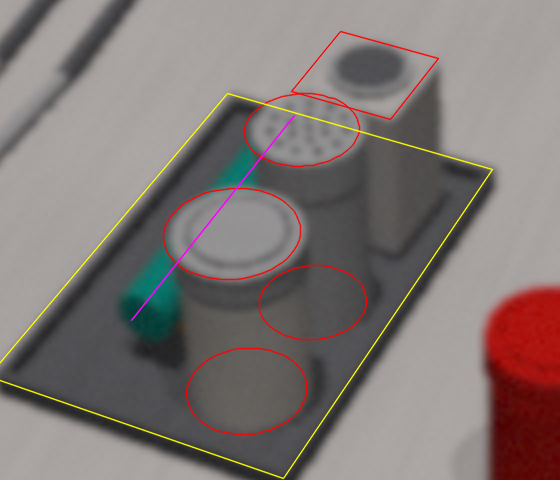

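View pics/o2.png

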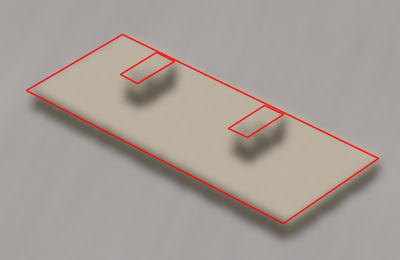

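The overlay on the side view agrees with the top measurements to 1-2 mm for the container tops, tray rim and setter slab. Next I check IK for all poses.

```bash
cat > r.py <<'E'
import numpy as np,json
from workcell import arm,effector,capture
def ori(a):  # tool down, closing line along world angle a
    y=np.array([np.cos(a),np.sin(a),0]);z=np.array([0,0,-1.]);return np.stack([np.cross(y,z),y,z],1)
D=np.radians
HI=.24
# name: tray xy, closing angle, TCP z in tray, board xy, open, grip
C=dict(jar=((.5872,.1171),D(-6.3),.087,(.590,.316),.080,30),
       sif=((.5788,.0494),D(-6.3),.076,(.495,.316),.076,30),
       tin=((.5728,-.0208),D(-6.7),.070,(.400,.316),.076,35))
def t():return arm.get_obs()['time_s']
def down(x,y,z):
    "set down gently: quick to 8 mm above, then feel"
    arm.move_linear([x,y,z+.008],max_speed=.12)
    for _ in range(3):
        hit=arm.move_linear([x,y,z-.004],max_speed=.02,stop_force=4)
        zz=arm.get_obs()['ee_pos'][2]
        if not hit or zz<z+.004: break
    print('set',hit,'dz',round(zz-z,4))
def pick(x,y,z,o,f):
    effector.set_gripper(o,f)
    arm.move_linear([x,y,z],max_speed=.15)
    effector.set_gripper(0,f)
    s=arm.get_obs();print('grip',s['gripper_width'],s['gripper_force'],round(s['time_s'],1))
def up(z=HI):
    p=arm.get_obs()['ee_pos'];arm.move_linear([p[0],p[1],z],max_speed=.2)
E
python3 - <<'E'
from r import *
from h import *
d=pickle.load(open('top0.pkl','rb'))
B=[at(d,*p,.012)[:2] for p in[(150,218),(211,218),(211,338),(147,338)]];print('board',np.round(B,3).tolist(),np.mean(B,0))
print(arm.get_obs()['tool_rot'].round(2).tolist() if hasattr(arm.get_obs()['tool_rot'],'round') else arm.get_obs()['tool_rot'])
for k in(0,np.pi):
  for n,c in C.items():
    for xy in(c[0],c[3]):
      for z in(HI,c[2]):
        q=arm.solve_ik([*xy,z],ori(c[1]+k)); print(k,n,z,None if q is None else np.round(q,2))
  for xy,a,z in(((.634,.033),-6.2,.047),((.634,.033),-6.2,.2),((.469,-.322),-116.6,.058),((.469,-.322),63.4,.058)):
    q=arm.solve_ik([*xy,z],ori(D(a)+k)); print(k,'bar',a,None if q is None else np.round(q,2))
E
```

```text
board [[0.641, 0.39], [0.64, 0.242], [0.351, 0.236], [0.351, 0.388]] [0.4957213 0.3141174]
[[0.95, 0.3, -0.0], [0.3, -0.95, 0.0], [0.0, -0.0, -1.0]]
0 jar 0.24 [ 0.14  0.09  1.22 -0.    1.84  0.25]
0 jar 0.087 [ 0.14  0.11  1.47 -0.    1.57  0.25]
0 jar 0.24 [ 0.44  0.29  0.99 -0.    1.86  0.55]
0 jar 0.087 [ 0.44  0.29  1.26 -0.    1.59  0.55]
0 sif 0.24 [ 0.03  0.04  1.27 -0.    1.83  0.14]
0 sif 0.076 [ 0.03  0.06  1.53 -0.    1.54  0.14]
0 sif 0.24 [ 0.51  0.06  1.25 -0.    1.83  0.62]
0 sif 0.076 [ 0.51  0.08  1.51 -0.    1.55  0.62]
0 tin 0.24 [-0.1   0.02  1.29 -0.    1.83  0.02]
0 tin 0.07 [-0.1   0.05  1.56 -0.    1.53  0.02]
0 tin 0.24 [ 0.6  -0.15  1.45 -0.    1.84  0.72]
0 tin 0.07 [ 0.6  -0.12  1.73 -0.    1.54  0.72]
0 bar -6.2 [-0.    0.22  1.41 -0.    1.51  0.11]
0 bar -6.2 [-0.    0.18  1.19 -0.    1.77  0.11]
0 bar -116.6 [-0.66  0.04  1.59 -0.    1.51  1.37]
0 bar 63.4 [-0.66  0.04  1.59 -0.    1.51 -1.77]
3.141592653589793 jar 0.24 None
3.141592653589793 jar 0.087 None
3.141592653589793 jar 0.24 [ 0.44  0.29  0.99 -0.    1.86 -2.59]
3.141592653589793 jar 0.087 [ 0.44  0.29  1.26 -0.    1.59 -2.59]
3.141592653589793 sif 0.24 None
3.141592653589793 sif 0.076 None
3.141592653589793 sif 0.24 [ 0.51  0.06  1.25 -0.    1.83 -2.52]
3.141592653589793 sif 0.076 [ 0.51  0.08  1.51 -0.    1.55 -2.52]
3.141592653589793 tin 0.24 None
3.141592653589793 tin 0.07 None
3.141592653589793 tin 0.24 [ 0.6  -0.15  1.45 -0.    1.84 -2.42]
3.141592653589793 tin 0.07 [ 0.6  -0.12  1.73 -0.    1.54 -2.42]
3.141592653589793 bar -6.2 None
3.141592653589793 bar -6.2 None
3.141592653589793 bar -116.6 [-0.66  0.04  1.59 -0.    1.51 -1.77]
3.141592653589793 bar 63.4 [-0.66  0.04  1.59 -0.    1.51  1.37]
```

```bash
cat >> r.py <<'E'
def to_board(n):
    (x,y),a,z,(bx,by),o,f=C[n]
    arm.reach([x,y,HI],ori(a)); pick(x,y,z,o,f); up()
    arm.move_linear([bx,by,HI],max_speed=.25); down(bx,by,z+.007)
    zz=arm.get_obs()['ee_pos'][2]; Z=json.load(open('z.json')) if n!='jar' else {}
    Z[n]=zz; json.dump(Z,open('z.json','w'))
    effector.set_gripper(o); up(); s=arm.get_obs(); print(n,'t',s['time_s'])
E
python3 - <<'E'
from r import *
import cv2
C2=C['jar']; to_board('jar')
d=capture('side');cv2.imwrite('pics/s1.png',d['frame'][...,::-1])
E
```

```text
grip 0.06149881173637885 30.000407695770264 4.9
set True dz 0.0005
jar t 9.8833
```

View pics/s1.png

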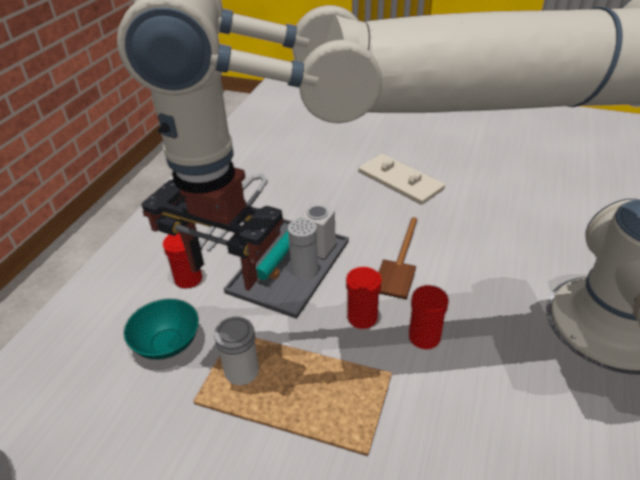

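The jar stands upright on the board at (238,350), and everything else is unmoved. Next come the sifter and the tin.

```bash
python3 - <<'E'
from r import *
import cv2,pickle
to_board('sif'); to_board('tin')
arm.reach([.42,-.15,.3],ori(D(-6)))
for n in('top','side'):
    d=capture(n);pickle.dump(d,open(n+'2.pkl','wb'))
    if n=='side':cv2.imwrite('pics/s2.png',d['frame'][...,::-1])
    else:cv2.imwrite('pics/t2.png',cv2.resize(d['frame'][180:280,230:355],None,fx=6,fy=6,interpolation=cv2.INTER_CUBIC)[...,::-1])
print(t())
E
```

```text
grip 0.05343064720734977 29.941172003746033 13.0
set True dz 0.0001
sif t 18.575
grip 0.05453459836273055 34.68118071556091 21.9
set True dz 0.0003
tin t 27.9333
29.75
```

View pics/s2.png

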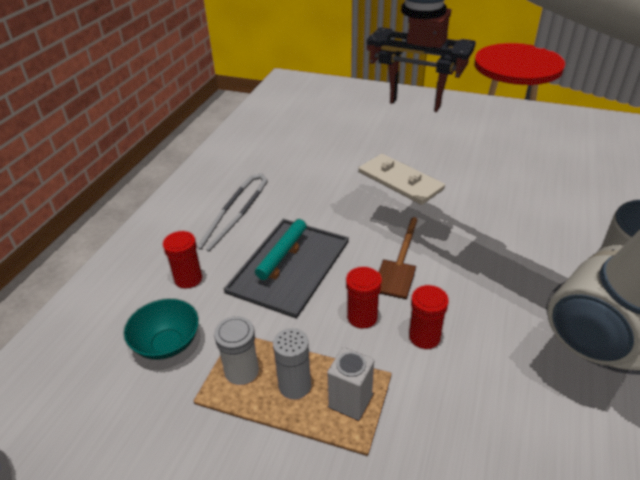

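View pics/t2.png

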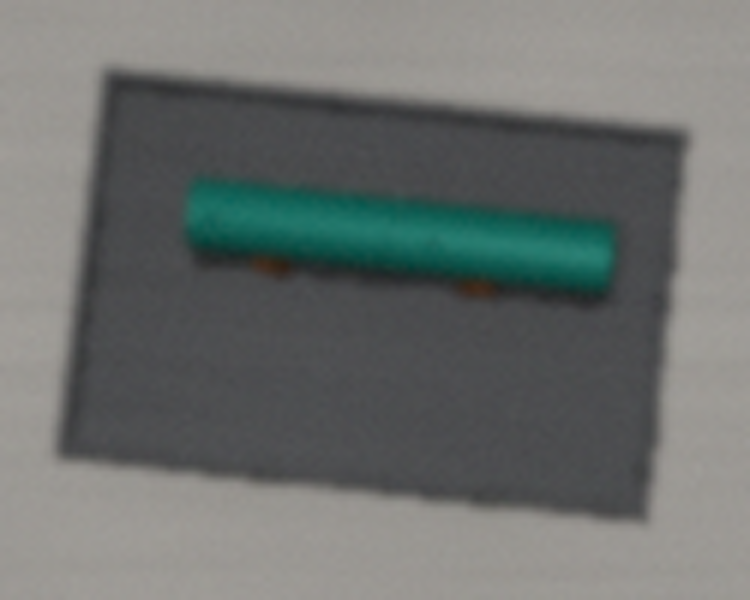

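All three containers stand upright on the board. The bar's ends in the crop are at (187,214) and (613,256), with the rests at x≈272 and 477, so the spot at its middle is free to grip.

```bash
python3 - <<'E'
from r import *
from m import c1,c2
import cv2,pickle
b1=c1(187,214,.036);b2=c1(614,256,.036);b=(b1+b2)/2;print('bar',b,np.linalg.norm(b1-b2),np.degrees(np.arctan2(-(b1-b2)[0],(b1-b2)[1])))
assert abs(b[0]-.632)<.006
arm.reach([b[0],b[1],.15],ori(D(-6.2)))
pick(b[0],b[1],.025,.055,30); up(.16)
s=(.469,-.322)
arm.reach([*s,.16],ori(D(-116.6)))
down(*s,.036); effector.set_gripper(.055); up(.2)
arm.reach([.42,-.0,.3],ori(D(-6)))
for n in('top','side'):
    d=capture(n);pickle.dump(d,open(n+'3.pkl','wb'))
    sl=np.s_[235:340,405:490] if n=='top' else np.s_[135:220,345:455]
    cv2.imwrite(f'pics/{n}3.png',cv2.resize(d['frame'][sl],None,fx=5.5,fy=5.5,interpolation=cv2.INTER_CUBIC)[...,::-1])
print(t())
E
```

```text
tray [0.6128 0.0439] -6.256876403585234 [np.float64(0.1591), np.float64(0.2379), np.float64(0.1603), np.float64(0.2374)]
tin [ 0.5728 -0.0208  0.099 ] [-6.94531128 -6.53825515] [np.float64(0.0541), np.float64(0.0547), np.float64(0.0552), np.float64(0.0542)]
setter [ 0.4692 -0.3225  0.016 ] [-116.46507589   63.09019136] [np.float64(0.1972), np.float64(0.0864), np.float64(0.197), np.float64(0.0885)]
posts mid [ 0.4694 -0.3208  0.035 ] 0.08341330299673713
bar [0.64431729 0.11852159 0.036     ] [ 0.62604707 -0.05226325  0.036     ] 0.17175932309426709 -6.106163406382069
jar [0.5872 0.1171 0.107 ] in tray [-0.0335  0.07  ]
sif [0.5788 0.0494 0.117 ] in tray [-0.0345  0.0018]
tin [ 0.5728 -0.0208  0.099 ] in tray [-0.0327 -0.0687]
bar [0.6352 0.0331 0.036 ] in tray [ 0.0234 -0.0083]
bar [0.63254554 0.03332917 0.036     ] 0.17127613190543975 -5.982757763462443
grip 0.029439376747874987 29.99989002943039 33.0
set True dz 0.0008
39.8
```

View pics/top3.png

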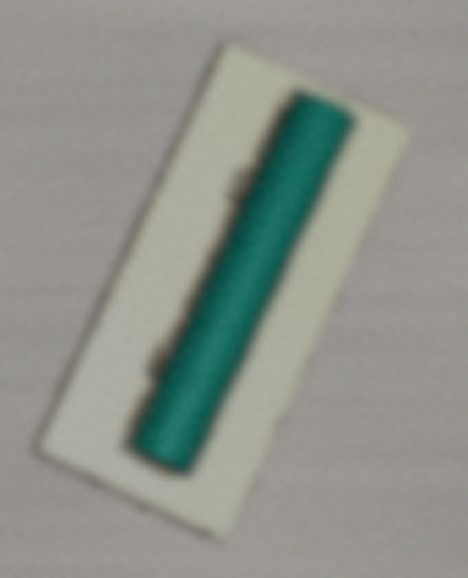

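View pics/side3.png

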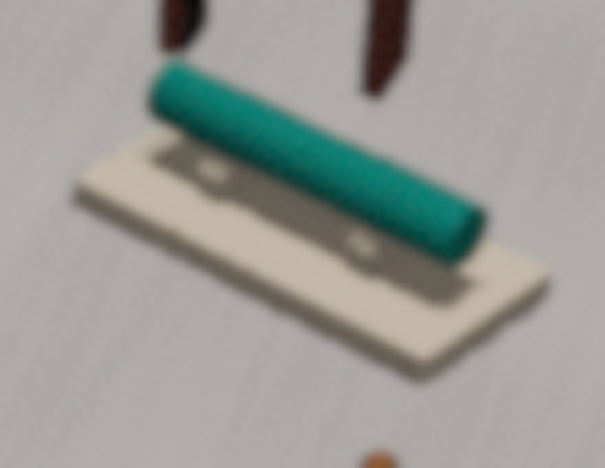

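The bar rests on both posts; its end centres in the top crop are near (325,105) and (163,457). I check the centring numerically.

```bash
python3 - <<'E' | tail -2
from m import *
d3=pickle.load(open('top3.pkl','rb'));f=d3['frame'].astype(int)
m=(f[...,1]-f[...,0]>40)&(f[...,2]-f[...,0]>25);m[:235]=0;m[340:]=0;m[:,:405]=0;m[:,490:]=0
v,u=np.nonzero(m);r=cv2.minAreaRect(np.stack([u,v],1).astype(np.float32))
q=at(d3,*r[0],.049);print(r)
print(q,'in setter',Rz(syaw).T@(q-setter), 'vs posts',Rz(syaw).T@(q-[.4694,-.3208,0]))
E
```

```text
((448.8498840332031, 285.6940612792969), (10.432027816772461, 71.21455383300781), 25.201122283935547)
[ 0.46962863 -0.32266332  0.049     ] in setter [7.97037427e-06 4.55731493e-04 3.30000000e-02] vs posts [0.00156616 0.00103506 0.049     ]
```

The bar is centred within 1 mm. Next I return the containers.

```bash
python3 - <<'E'
from r import *
import cv2,pickle
Z=json.load(open('z.json'))
for n in('tin','sif','jar'):
    (x,y),a,z,(bx,by),o,f=C[n]
    arm.reach([bx,by,HI],ori(a)); pick(bx,by,Z[n],o,f); up()
    arm.move_linear([x,y,HI],max_speed=.25); down(x,y,z)
    effector.set_gripper(o); up()
arm.reach([.42,-.15,.3],ori(D(-6)))
d=capture('top');pickle.dump(d,open('top4.pkl','wb'));cv2.imwrite('pics/t4.png',cv2.resize(d['frame'][180:280,230:355],None,fx=6,fy=6,interpolation=cv2.INTER_CUBIC)[...,::-1])
d=capture('side');cv2.imwrite('pics/s4.png',d['frame'][...,::-1]);print(t())
E
```

```text
grip 0.05430629466526664 34.75891828536987 43.3
set True dz 0.0007
grip 0.05374062214244778 29.96944695711136 52.6
set True dz 0.0004
grip 0.06152136442916268 30.000437200069427 61.1
set True dz 0.0011
67.5
```

View pics/t4.png

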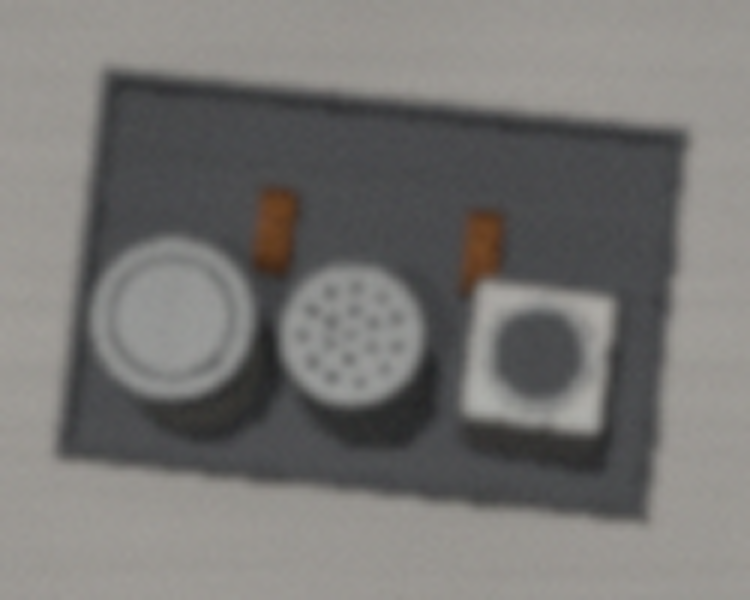

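View pics/s4.png

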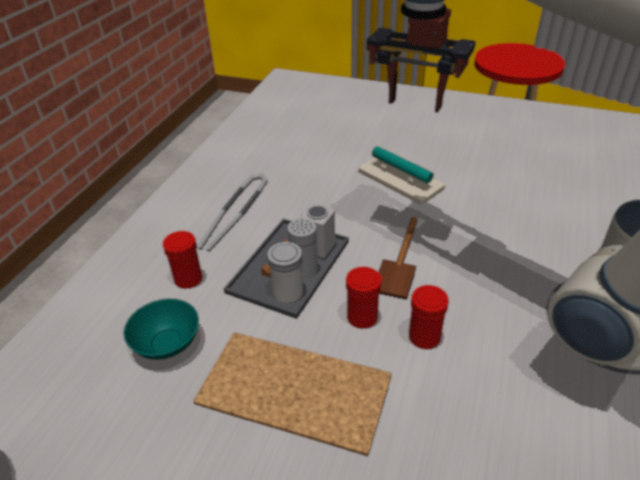

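The containers are back at the same pixels as before: jar (174,319), sifter (352,336), tin about (540,358). The bar lies on the setter and the bystanders have not moved.

```bash
python3 -c "
from workcell import arm
print(arm.sign_off())"
```

```text
the job is handed in; nothing more can be done
None
```

The job is handed in, finished at 67.5 s of robot time: the bar lies in the setter's notches, measured centred to within 1 mm, the jar, tin and sifter stand upright on their original spots in the tray, and the bowl, paddle and jacks look unmoved in the last picture.

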